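Open the balance printer's paper cover

TASK

The record printer beside the balance is out of paper. Press down the wide release tab on its front deck so that the cover springs up, then push the cover all the way back until it rests fully open, and move clear. Do not press the round feed key, pick nothing up, and leave the printer, the balance and the things around it standing where they are.

Things in the scene. Friction and masses are not known exactly. Their poses are not given: they have to be found in the camera images.
- printer: Record printer, 250 mm deep, 150 wide, 126 high when shut; dark grey case, light grey cover with dark window; 2.4 kg, loose on rubber feet. Origin: at table height, midway across, 145 mm behind its front face. x points to its rear (hinge side), y to the left of someone facing its front, z up. The front deck, 66 mm above the table, spans x = -0.145 to -0.072, before the cover.
- cover (a joint): Cover's opening angle about its rear hinge, rad: 0 shut and latched; about 0.54 where its spring leaves it once released (the spring acts no further); 1.75 fully open at its stop. Damped, with some hinge friction: let go below about 1.15 it sinks back to 0.54, near upright it may stand still, at the stop it stays. Turning it takes about 1 to 3 N at the front edge.
- cover_hinge (a point): On the hinge axis of the cover, mid width: 90 mm above the printer's underside and 90 mm behind its origin. The axes turn with the cover: x from the front edge to the hinge, y along the hinge axis.
- cover_edge (a point): Lower front edge of the cover, mid width, 162 mm from the hinge axis; moves with it. The cover is a shell open below, 150 mm wide, its top 36 mm above this edge when shut, walls 5 mm. A finger ledge 100 mm wide, 5 thick stands out 6 mm before the edge, 10 to 15 mm above it. A small steel latch pin hangs 10 mm below the edge at printer y = -0.035.
- tab (a joint): Travel of the release tab, m: 0 at rest, lets the cover go at about 0.004, 0.008 fully down; springs back when let go.
- tab_pad (a point): Centre of the upper face of the release tab, moves with it: a ribbed dark grey key 26 mm deep (x), 40 mm wide (y), on the right of the front deck (printer x = -0.118, y = -0.035), its face 82 mm above the table at rest, 16 mm above the deck. It goes straight down 8 mm with 1.5 to 4.5 N, then meets a hard stop.
- feed (a joint): Travel of the paper-feed key, m: 0 at rest, 0.003 fully down. It is not to be pressed.
- feed_key (a point): Top centre of the paper-feed key: a round grey button of 14 mm diameter on the left of the front deck (printer x = -0.115, y = +0.040), 70 mm above the table.
- spare_roll: Spare paper roll standing upright, 54 mm diameter, 57 mm high, loose; origin at the centre of its underside. To be left alone.
- weight: Steel 200 g check weight with a knob, 32 mm diameter, 53 mm high, loose; origin at the centre of its underside. To be left alone.
- sample_jar: Amber sample jar with a white cap, 44 mm diameter, 62 mm high, loose; origin at the centre of its underside. To be left alone.
- balance: Precision balance with a square steel pan, fixed, 315 mm deep (x), 190 mm wide (y), 72 mm high; origin on the table under it, 172 mm behind its keypad end. To be left alone.

How it is judged (in metres and radians):
On the way, in this order (a step that is already met when the one before it is completed fails the run):
1. the release tab is pressed down (value of joint tab above 0.003 m).
2. the cover springs up (value of joint cover above 0.4 rad), for 0.1 s.
At the end, for the whole second after the job is handed in: The cover stands still within 0.09 rad of its open stop (above 1.66 rad), the tab has sprung back, the feed key is up, the printer stands flat within 30 mm of where it was, and the roll, weight and jar stand upright within 20 mm of where they were (value of joint cover above 1.66 rad and velocity of joint cover between -0.05 and 0.05 rad/s and value of joint tab below 0.0015 m and value of joint feed below 0.001 m and distance of printer from where it was at the start of the episode below 0.03 m and angle between printer's own z axis and vertical below 0.03 rad and linear speed of printer below 0.02 m/s and distance of each of spare_roll, weight, sample_jar from where it was at the start of the episode below 0.02 m and angle between each of spare_roll, weight, sample_jar's own z axis and vertical below 0.1 rad); the robot touches nothing.
It fails at once if the paper-feed key is pressed (value of joint feed above 0.0015 m).
It fails at once if the printer is lifted, tipped or shoved away (height (world z) of printer above 0.02 m or angle between printer's own z axis and vertical above 0.15 rad or distance of printer from where it was at the start of the episode above 0.04 m).
It fails at once if the roll, weight or jar is picked up, shoved or knocked over (distance of any of spare_roll, weight, sample_jar from where it was at the start of the episode above 0.03 m or angle between any of spare_roll, weight, sample_jar's own z axis and vertical above 0.3 rad).
It fails at once if the balance is leaned on (contact force between any of the arm, the fingers and balance above 3 N).
It also fails if it takes over 48 s, if anything falls off the work surface, if the arm or the gripper's body presses on something with over 40 N, if the wrist force passes 120 N, or if a joint passes its speed limit or range.

ROBOT

A 6-joint arm with a two-finger parallel gripper is mounted at the origin on the work surface. World frame = base frame: x ahead of the robot, y to its left, z up, the work surface at z = 0. Lengths are in m, angles in degrees, forces in N, time in s.
With the tool pointing down it reaches from about 0.425 to 0.95 m from the base axis. Payload 3.5 kg.
Tool frame: the origin (TCP) lies at the centre of the arm's flange, where the gripper is bolted on; the fingertips stand 173 mm ahead of it and the grasp point (between the pads) lies 155 mm ahead of it (ctrl.grasp_offset is the distance from the TCP to the grasp point, in m); z points along the fingers, y is the direction in which the jaws open and shut (so a half turn about z gives the same grasp; the last joint's range is limited). The gripper opens to 85 mm and grips with 20 to 120 N. Pads are 22 mm wide; open, the fingers measure 114 mm over their backs; the gripper's body (76 mm by 85 mm) begins 54 mm behind the grasp point. The pads swing forward as they close: fully open they stand 13 mm farther back than shut.
Start: joints at [-8.594, 16.404, 90.338, -0, 73.258, -8.594], TCP at [0.675, 0, 0.405] pointing down, gripper open.
Joint ranges: [-158.93, 158.93], [-51.34, 127.21], [12.03, 142.37], [-87.48, 267.48], [13.55, 161.25], [-162.69, 162.69]. Speed limits (degrees/s): [159.86, 159.86, 180, 180, 180, 180].

INTERFACE

Orientations are given as [roll, pitch, yaw] about the fixed x, y, z axes, in that order (R = Rz(yaw) Ry(pitch) Rx(roll)).
In Python, from plant import ctrl gives the robot as it stands. The module is installed in compiled form; this text tells all that it offers.
- The arm moves only by the tool play_rows, never from a script. Its argument "targets" is text: rows parted by semicolons, each of 6 numbers parted by spaces: the shift along the tool's x, y, z in mm, then the turn, a rotation vector about the tool's x, y, z in rad. A call has exactly 8 rows; each row shifts and turns the commanded pose from where the row before left it, along the tool's axes as they then stand; what a row does not reach is not made up. A row lasts 1/10 s, in which the tool goes at most 50 mm and 8.59 degrees, less where a joint would pass 70% of its speed; a pose out of reach is approached as far as the arm can. A call with a gripper value outside its range is refused whole. "hand" is the gripper's target within -1 to 1 (shut at 1, half-way at 0, fully open at -1), set as the call begins (left out, the last holds). The fingers move at their own pace and stop on an object; "newtons" is the grip in N (left out, the last holds). Time passes only in rows, so rows that do not move let the fingers close, or fill a call up. It gives the time, the measured TCP pose, the force and the opening at its end, in the units of the state.
- ctrl.state(): the state, without advancing time (a new reading comes with each control period).
- ctrl.get_image(name): name is "scene" or "side" or "wrist"; returns a dict with "frame" (480x640x3 uint8, blue, green, red), "range_z" (480x640 float32, m along the optical axis (not along the pixel's ray), 0 where there is no reading), "K" (3x3 intrinsics, pixels), "world_from_camera" (4x4, takes a point from camera to world coordinates). Camera axes: x right, y down, z forward; pixel columns grow to the right and rows downward; lengths in m; the calibration is good to about 2 mm. A picture is of the moment at which its call begins.
- ctrl.job_done(): hands the job in, once; it reports no verdict.
The state is a dict: "time": time; "q": joint angles; "qd": joint speeds; "tau": joint torques, N m; "ee_pos": TCP position; "tool_rot": TCP orientation; "contact_force": force on the tool from outside, world axes, zero at the start; "torque": the same for the moment, N m; "width": finger opening in m.
Only numpy, scipy, OpenCV 4.12 (cv2) and the standard library are available. Lean on these libraries where they do the work, as an engineer would, in place of code of your own. Each camera call takes 0.05 s, during which the arm holds its last target.

## Working session

There is one attempt and no reset: what is moved stays moved. The work goes in short steps, Python scripts to look and compute and a tool call to move; the robot and the scene stay as the last step left them, time stands still between calls to the robot, and variables do not carry over. Pictures are saved under pics/ and viewed, and the job is handed in when it is done.

Besides the shell and the picture viewer there is one more tool, called by a JSON object that holds its "op" and its "data", one argument or row to a line. play_rows: Moves the arm, as the interface text tells. Its arguments: {"type":"object","properties":{"targets":{"type":"string"},"hand":{"type":"number"},"newtons":{"type":"number"}},"required":["targets"]}

```bash
mkdir -p pics; cat > h.py <<'E'
import numpy as np, cv2
from plant import ctrl
def grab(n,tag):
    d=ctrl.get_image(n); cv2.imwrite(f'pics/{tag}.png',d['frame']); np.savez(f'pics/{tag}.npz',**{k:d[k] for k in d}); return d
def px(d,u,v):
    z=float(d['range_z'][v,u]); K=d['K']
    p=np.array([(u-K[0,2])*z/K[0,0],(v-K[1,2])*z/K[1,1],z,1]); return (d['world_from_camera']@p)[:3]
def cloud(d):
    z=d['range_z'];K=d['K'];v,u=np.mgrid[:480,:640]
    P=np.stack([(u-K[0,2])*z/K[0,0],(v-K[1,2])*z/K[1,1],z,np.ones_like(z)],-1)
    return (P@d['world_from_camera'].T)[...,:3]
E
python3 - <<'E'
from h import *
for n in ('scene','side','wrist'):
    d=grab(n,n+'0'); print(n,d['world_from_camera'].round(3).tolist())
print(ctrl.state())
E
```

```text
scene [[0.114, 0.712, -0.693, 1.189], [0.994, -0.086, 0.075, 0.074], [-0.006, -0.697, -0.717, 0.755], [0.0, 0.0, 0.0, 1.0]]
side [[-0.978, -0.158, 0.135, 0.422], [-0.208, 0.754, -0.624, 0.721], [-0.004, -0.638, -0.77, 0.775], [0.0, 0.0, 0.0, 1.0]]
wrist [[1.0, 0.0, -0.001, 0.676], [0.0, -0.962, -0.274, 0.07], [-0.001, 0.274, -0.962, 0.373], [0.0, 0.0, 0.0, 1.0]]
{'time': 0.15, 'q': array([-8.59292333e+00,  1.64446686e+01,  9.04042195e+01,  3.40041536e-04,
        7.32584045e+01, -8.59401118e+00]), 'qd': array([-0.08296783, -0.1382074 , -0.30475935, -0.05664515, -0.02706988,
        0.05499277]), 'tau': array([ 7.91554030e-04, -4.06602967e+01, -2.93140125e+01, -8.94972595e-05,
        3.96185191e-03, -2.97825103e-06]), 'ee_pos': array([6.74805771e-01, 7.63856913e-05, 4.03624604e-01]), 'tool_rot': array([-1.79893961e+02, -1.63547318e-02,  9.00009745e+01]), 'contact_force': array([ 0.71291465,  0.6120443 , -0.10556892]), 'torque': array([0.02331007, 0.00290224, 0.03619941]), 'width': 0.08490620834333514}
```

View pics/scene0.png

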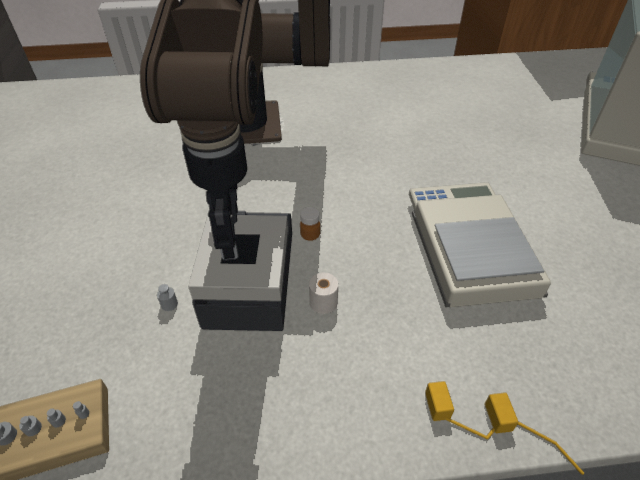

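View pics/side0.png

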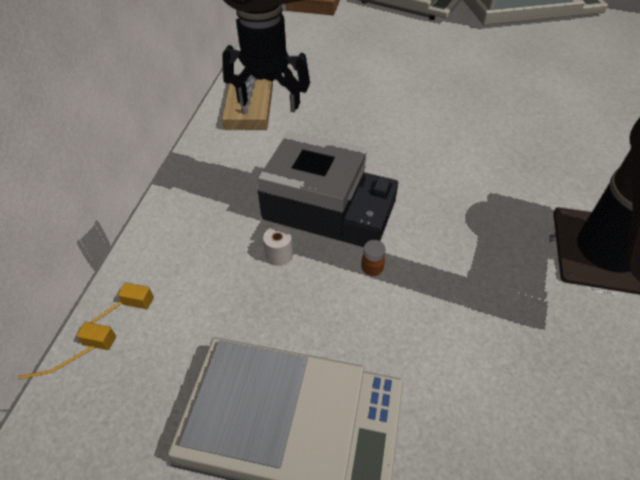

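View pics/wrist0.png

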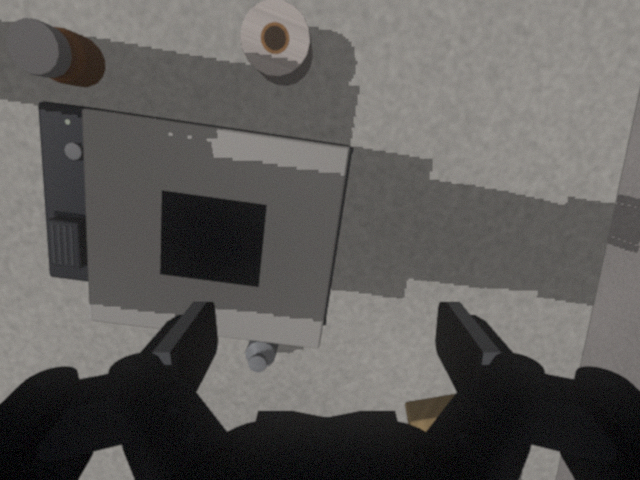

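The wrist view shows the printer facing the robot. The tab is near (67,245), the feed key near (73,150), the weight near (260,353), the roll near (275,35) and the jar near (50,50).

```bash
python3 - <<'E'
import numpy as np,cv2
from h import px,cloud
d=dict(np.load('pics/wrist0.npz'))
for n,u,v in [('tab',67,240),('feed',73,150),('covFL',84,112),('covBL',347,150),('covFR',92,318),('win',212,240),('roll',290,20),('jar',30,45),('wt',258,362),('deck',60,190),('caseBL',351,152)]:
    print(n,px(d,u,v).round(4))
P=cloud(d)
m=(P[...,2]>.118)&(P[...,2]<.135)&(P[...,0]<.78)
m[400:]=0
n,l,s,c=cv2.connectedComponentsWithStats(m.astype(np.uint8)); i=1+s[1:,4].argmax()
q=P[l==i]; r=cv2.minAreaRect(q[:,:2].astype(np.float32)); print(r,cv2.boxPoints(r).round(4).tolist(), np.median(q[:,2]))
m=(P[...,2]>.076)&(P[...,2]<.09)
n,l,s,c=cv2.connectedComponentsWithStats(m.astype(np.uint8))
for i in range(1,n):
    if s[i,4]>300: q=P[l==i]; print(s[i],q.mean(0),cv2.minAreaRect(q[:,:2].astype(np.float32)))
f=cv2.imread('pics/wrist0.png')[80:300,20:160]; cv2.imwrite('pics/c0.png',cv2.resize(f,None,fx=3.6,fy=2.7))
s=dict(np.load('pics/side0.npz'))
for n,u,v in [('tab',380,186),('feed',369,214),('jar',374,246),('roll',278,237)]: print(n,px(s,u,v).round(4))
E
```

```text
tab [ 0.4632 -0.0107  0.0815]
feed [0.4741 0.0604 0.0704]
covFL [0.5235 0.0855 0.1276]
covBL [0.6889 0.0623 0.1266]
covFR [ 0.5029 -0.0579  0.1264]
win [0.5963 0.0018 0.1264]
roll [0.648  0.1556 0.0578]
jar [0.4503 0.1376 0.0619]
wt [ 0.6078 -0.1443  0.0529]
deck [0.4545 0.0281 0.0663]
caseBL [0.6939 0.0596 0.0893]
((0.5953032970428467, 0.001696854829788208), (0.15018628537654877, 0.17245124280452728), 81.93277740478516) [[0.49939998984336853, -0.060600001364946365], [0.6700999736785889, -0.08479999750852585], [0.6912000179290771, 0.06390000134706497], [0.5205000042915344, 0.08810000121593475]] 0.12646989181027263
[323 147  31 179 445] [ 0.68491133 -0.00770542  0.08013081] ((0.6842304468154907, -0.01078546792268753), (0.1494731456041336, 0.002808153396472335), 82.00553894042969)
[  48  218   38   51 1658] [ 0.46215756 -0.01322341  0.08154458] ((0.4605545401573181, -0.014138314872980118), (0.039974477142095566, 0.026808515191078186), 81.4382095336914)
tab [ 0.46   -0.0057  0.0822]
feed [0.471  0.0623 0.0697]
jar [0.4506 0.1324 0.0613]
roll [0.631 0.145 0.058]
```

View pics/c0.png

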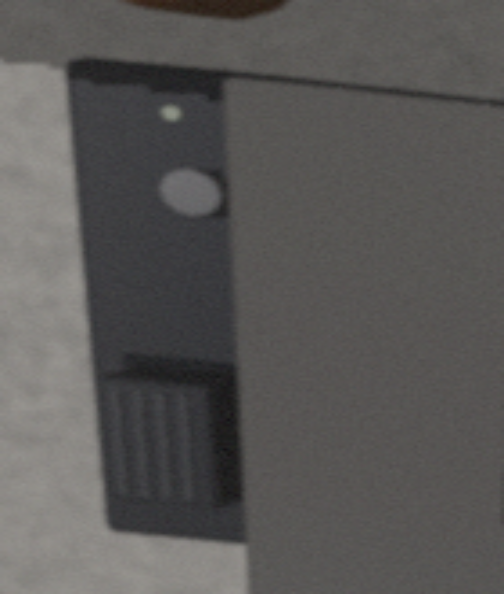

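{"op": "play_rows", "data": {
  "targets": "0 0 0 0 0 -0.143;0 0 0 0 0 -0.143;0 0 0 0 0 -0.143;0 0 0 0 0 -0.143;0 0 0 0 0 -0.143;0 0 0 0 0 -0.143;0 0 0 0 0 -0.143;0 0 0 0 0 -0.143",
  "hand": 1,
  "newtons": 40
}}

```text
time: 0.95
ee_pos: [0.6749, 0.0, 0.4041]
tool_rot: [-180.0, -0.1, 155.9]
contact_force: [-0.3, 0.1, -0.1]
width: 0.0
```

{"op": "play_rows", "data": {
  "targets": "0 0 0 0 0 -0.143;0 0 0 0 0 -0.143;0 0 0 0 0 0;0 0 0 0 0 0;0 0 0 0 0 0;0 0 0 0 0 0;0 0 0 0 0 0;0 0 0 0 0 0"
}}

```text
time: 1.75
ee_pos: [0.675, 0.0, 0.4047]
tool_rot: [-180.0, 0.0, 171.9]
contact_force: [0.7, -0.4, 0.3]
width: -0.0001
```

```bash
cat >> h.py <<'E'
from scipy.spatial.transform import Rotation as Ro
ex=np.array([.990,-.140,0]);ey=np.array([.140,.990,0]);O=np.array([.5823,.0041,0])
def go(x,y,z,tip=.173):
    "shift in tool axes (mm) to put the fingertip at printer x,y,z"
    s=ctrl.state(); R=Ro.from_euler('xyz',s['tool_rot'],degrees=True).as_matrix()
    t=s['ee_pos']+tip*R[:,2]; r=t-O
    print('t',round(s['time'],2),'tip printer',r@ex*1000,r@ey*1000,r[2]*1000,'rot',s['tool_rot'].round(2),'F',s['contact_force'].round(2),'w',s['width'])
    w=O+x*ex+y*ey+np.array([0,0,z])-t
    print('tool shift mm',(R.T@w*1000).round(1))
E
python3 - <<'E'
from h import *
go(-.121,-.035,.11); grab('wrist','w1')
E
```

```text
t 1.75 tip printer 92.32776208145329 8.958629309248147 231.74215556886793 rot [-180.      0.    171.91] F [ 0.67 -0.42  0.28] w -6.165565344963414e-05
tool shift mm [213.3 -44.1 121.7]
```

{"op": "play_rows", "data": {
  "targets": "30 -6 0 0 0 0;30 -6 0 0 0 0;30 -6 0 0 0 0;30 -6 0 0 0 0;30 -6 0 0 0 0;30 -6 0 0 0 0;30 -6 0 0 0 0;3 -2 0 0 0 0"
}}

```text
time: 2.6
ee_pos: [0.4556, -0.0133, 0.4044]
tool_rot: [-180.0, -0.0, 171.9]
contact_force: [0.5, 0.4, -0.3]
width: -0.0005
```

{"op": "play_rows", "data": {
  "targets": "0 0 20 0 0 0;0 0 20 0 0 0;0 0 20 0 0 0;0 0 20 0 0 0;0 0 20 0 0 0;0 0 15 0 0 0;0 0 5 0 0 0;0 0 0 0 0 0"
}}

```text
time: 3.4
ee_pos: [0.4582, -0.0137, 0.2842]
tool_rot: [180.0, -0.1, 171.9]
contact_force: [0.6, 0.8, -0.5]
width: -0.0002
```

```bash
python3 - <<'E'
from h import *
go(-.121,-.035,.082); d=grab('wrist','w2'); grab('side','s2')
E
```

```text
t 3.4 tip printer -120.60752185546096 -34.94380458967591 111.24718226148933 rot [ 1.7999e+02 -7.0000e-02  1.7192e+02] F [ 0.56  0.76 -0.49] w -0.00024929347177514617
tool shift mm [ 0.3 -0.1 29.2]
```

View pics/w2.png

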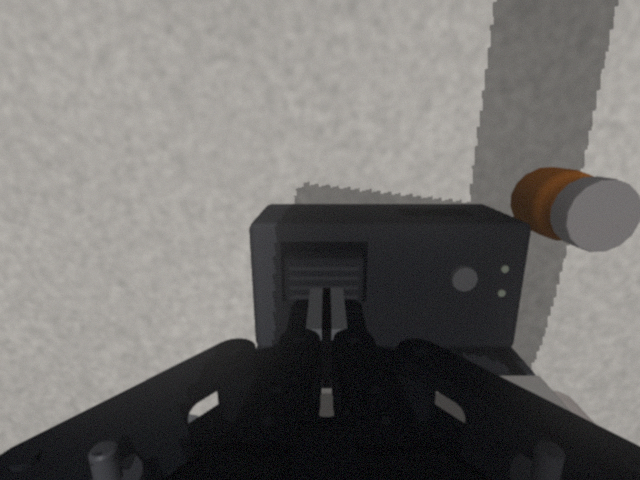

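View pics/s2.png

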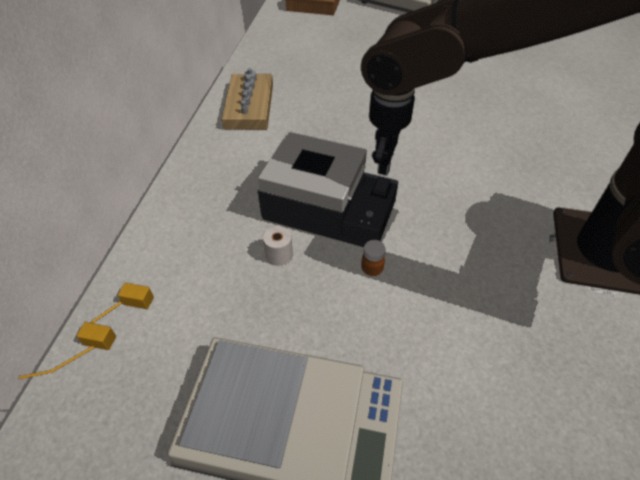

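The closed tips stand over the tab at (325,270). The feed key at (465,279) is clear of the fingers.

{"op": "play_rows", "data": {
  "targets": "0 0 10 0 0 0;0 0 10 0 0 0;0 0 6 0 0 0;0 0 3 0 0 0;0 0 2 0 0 0;0 0 2 0 0 0;0 0 2 0 0 0;0 0 0 0 0 0"
}}

```text
time: 4.3
ee_pos: [0.458, -0.0136, 0.2499]
tool_rot: [180.0, -0.0, 171.9]
contact_force: [-3.0, 0.5, 4.1]
width: -0.0001
```

```bash
python3 - <<'E'
from h import *
go(-.121,-.035,.075); d=grab('wrist','w3'); grab('side','s3')
E
```

```text
t 4.3 tip printer -120.60150759639046 -34.968882518597205 76.8617670508987 rot [180.    -0.   171.93] F [-3.    0.45  4.13] w -8.102770815834836e-05
tool shift mm [ 0.4 -0.   1.9]
```

View pics/s3.png

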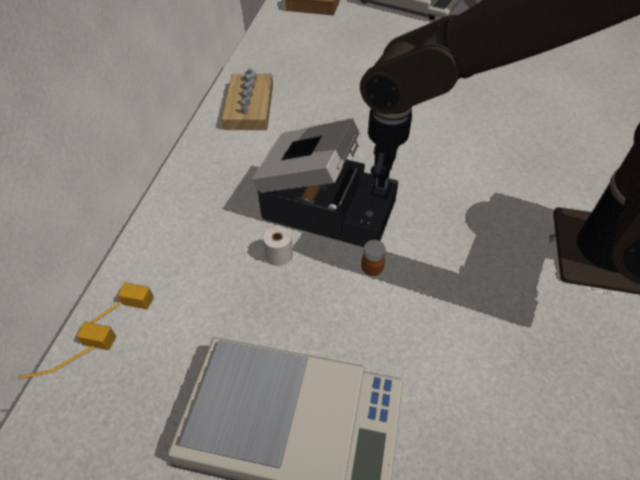

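The cover has sprung up (side view: edge near (340,170)), so I'll back off the tab.

{"op": "play_rows", "data": {
  "targets": "0 0 -5 0 0 0;0 0 -10 0 0 0;2 0 -20 0 0 0;2 0 -20 0 0 0;0 10 -20 0 0 0;0 20 0 0 0 0;0 20 0 0 0 0;0 0 0 0 0 0"
}}

```text
time: 5.2
ee_pos: [0.4611, 0.0377, 0.3257]
tool_rot: [180.0, 0.1, 172.1]
contact_force: [-0.4, -0.1, 0.0]
width: -0.0
```

```bash
python3 - <<'E'
from h import *
go(-.075,.015,.158); d=grab('wrist','w4'); s=grab('side','s4')
grab('scene','c4')
P=cloud(s); r=P-O; X=r@ex;Y=r@ey;Z=r[...,2]
# cover slope from window/top points
for u,v in [(345,130),(338,170),(262,180),(352,150),(380,186)]:
    print(u,v,X[v,u].round(4),Y[v,u].round(4),Z[v,u].round(4))
E
```

```text
t 5.2 tip printer -124.30016039561202 16.35007463451894 152.69359811091306 rot [1.7998e+02 1.2000e-01 1.7206e+02] F [-0.36 -0.07  0.01] w -1.020825426163756e-05
tool shift mm [-49.3  -1.4  -5.2]
345 130 -0.0397 -0.0356 0.1924
338 170 -0.0159 -0.0744 0.0524
262 180 0.0871 0.075 0.1227
352 150 -0.0062 -0.2101 -0.0022
380 186 -0.1199 -0.0261 0.0829
```

View pics/w4.png

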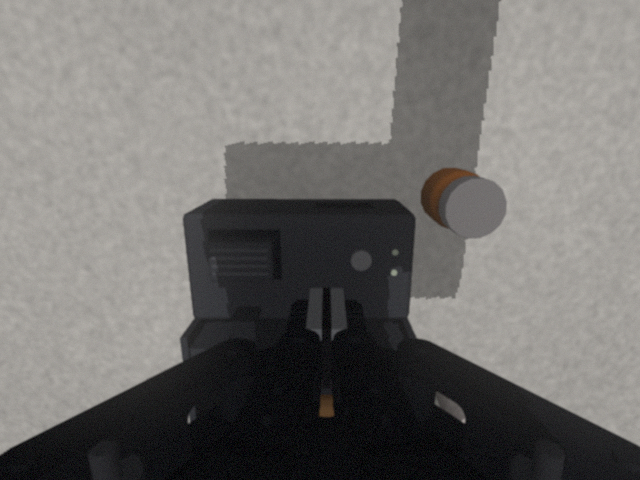

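View pics/s4.png

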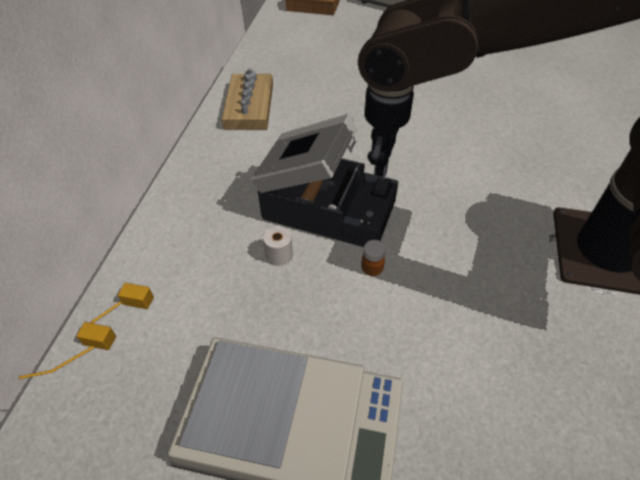

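The tab is back up at about 83 mm and the cover stands half open. Next I bring the fingers to the edge.

{"op": "play_rows", "data": {
  "targets": "-10 0 -2 0 0 0;-10 0 -2 0 0 0;-10 0 -2 0 0 0;-10 0 0 0 0 0;-8 0 0 0 0 0;-5 0 0 0 0 0;-5 0 0 0 0 0;0 0 0 0 0 0"
}}

```text
time: 6.15
ee_pos: [0.5188, 0.0282, 0.3306]
tool_rot: [180.0, -0.0, 171.9]
contact_force: [0.6, -0.1, 0.0]
width: 0.0001
```

```bash
python3 - <<'E'
from h import *
go(-.06,.015,.158); s=grab('side','s5')
cv2.imwrite('pics/s5c.png',cv2.resize(s['frame'][80:280,230:430],None,fx=3,fy=3))
E
```

```text
t 6.15 tip printer -66.25456176896812 14.989142719646416 157.5729395755813 rot [ 1.8000e+02 -1.0000e-02  1.7193e+02] F [ 0.64 -0.06  0.04] w 9.939969174728845e-05
tool shift mm [-6.3  0.  -0.4]
```

View pics/s5c.png

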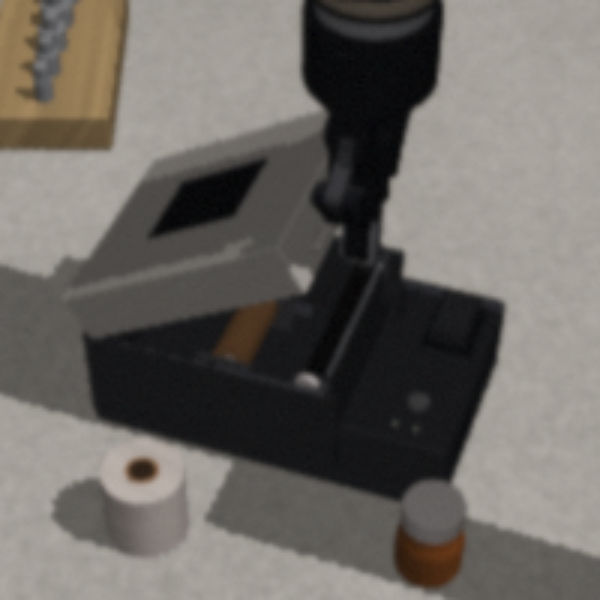

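{"op": "play_rows", "data": {
  "targets": "-5 0 0 0 0 0;-3 0 -2 0 0 0;-5 0 -5 0 0 0;-5 0 -6 0 0 0;-5 0 -6 0 0 0;-5 0 -6 0 0 0;-5 0 -5 0 0 0;-5 0 -5 0 0 0"
}}

```text
time: 7.0
ee_pos: [0.5557, 0.0232, 0.3666]
tool_rot: [180.0, -0.1, 172.0]
contact_force: [-3.3, 0.8, 3.1]
width: 0.0001
```

```bash
python3 - <<'E'
from h import *
go(.013,.015,.22); s=grab('side','s6')
cv2.imwrite('pics/s6c.png',cv2.resize(s['frame'][60:260,230:430],None,fx=3,fy=3))
E
```

```text
t 7.0 tip printer -29.35614579522773 15.237650535119931 193.57656992244836 rot [ 1.7999e+02 -1.2000e-01  1.7196e+02] F [-3.3   0.76  3.06] w 5.33633619458039e-05
tool shift mm [-42.3  -0.2 -26.5]
```

View pics/s6c.png

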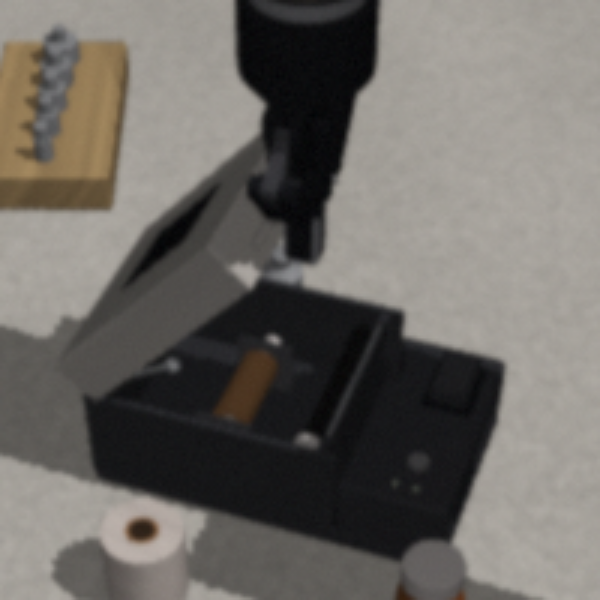

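{"op": "play_rows", "data": {
  "targets": "-2 0 -5 0 0 0;-5 0 -5 0 0 0;-5 0 -4 0 0 0;-5 0 -4 0 0 0;-6 0 -4 0 0 0;-6 0 -4 0 0 0;-6 0 -3 0 0 0;-6 0 -2 0 0 0"
}}

```text
time: 7.85
ee_pos: [0.5973, 0.0171, 0.3973]
tool_rot: [-180.0, 0.0, 171.9]
contact_force: [-0.3, 0.0, 0.4]
width: -0.0002
```

```bash
python3 - <<'E'
from h import *
go(.06,.015,.232); s=grab('side','s7')
cv2.imwrite('pics/s7c.png',cv2.resize(s['frame'][40:240,230:430],None,fx=3,fy=3))
E
```

```text
t 7.85 tip printer 13.086971198163976 14.94753905416771 224.28035610773645 rot [-1.8000e+02  3.0000e-02  1.7193e+02] F [-0.31  0.02  0.4 ] w -0.0001960835328678089
tool shift mm [-46.9   0.1  -7.7]
```

View pics/s7c.png

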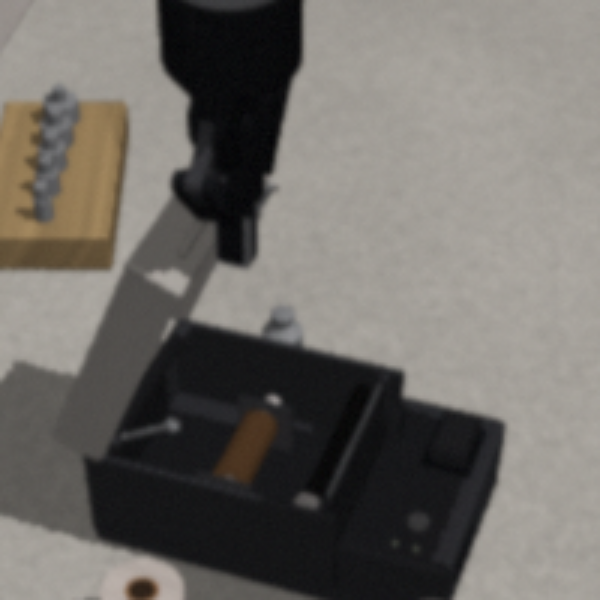

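{"op": "play_rows", "data": {
  "targets": "-5 0 -2 0 0 0;-6 0 -2 0 0 0;-6 0 -1 0 0 0;-6 0 -1 0 0 0;-6 0 -1 0 0 0;-6 0 -1 0 0 0;-6 0 0 0 0 0;-6 0 0 0 0 0"
}}

```text
time: 8.7
ee_pos: [0.6437, 0.0105, 0.4047]
tool_rot: [180.0, 0.0, 171.9]
contact_force: [-0.5, -0.1, 0.7]
width: -0.0002
```

```bash
python3 - <<'E'
from h import *
go(.103,.015,.233); s=grab('side','s8')
cv2.imwrite('pics/s8c.png',cv2.resize(s['frame'][40:240,230:430],None,fx=3,fy=3))
E
```

```text
t 8.7 tip printer 59.88624423160124 14.940216117310559 231.65901134600117 rot [180.     0.   171.93] F [-0.51 -0.09  0.71] w -0.00016300825515470937
tool shift mm [-43.1   0.1  -1.3]
```

View pics/s8c.png

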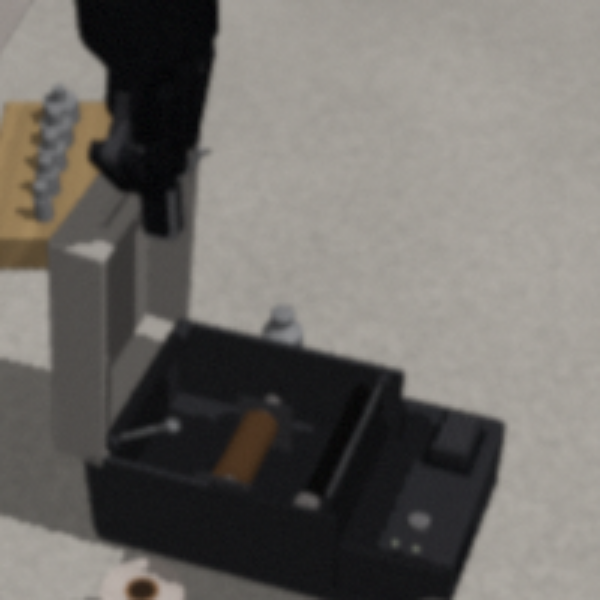

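{"op": "play_rows", "data": {
  "targets": "-6 0 0 0 0 0;-6 0 0 0 0 0;-6 0 0 0 0 0;-5 0 0 0 0 0;-5 0 0 0 0 0;-4 0 0 0 0 0;-3 0 0 0 0 0;0 0 0 0 0 0"
}}

```text
time: 9.55
ee_pos: [0.6781, 0.0056, 0.4046]
tool_rot: [-180.0, -0.0, 171.9]
contact_force: [-0.8, -0.1, 0.2]
width: 0.0001
```

```bash
python3 - <<'E'
from h import *
go(.106,.015,.233); s=grab('side','s9')
cv2.imwrite('pics/s9c.png',cv2.resize(s['frame'][40:240,200:400],None,fx=3,fy=3))
E
```

```text
t 9.55 tip printer 94.62707891067525 14.884939933142839 231.63250193869928 rot [-180.     -0.    171.93] F [-0.78 -0.09  0.21] w 7.165737207640152e-05
tool shift mm [-11.3   0.1  -1.4]
```

View pics/s9c.png

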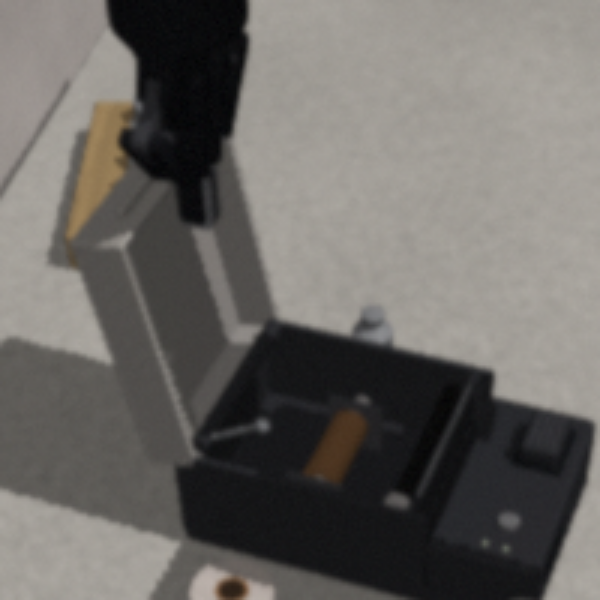

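{"op": "play_rows", "data": {
  "targets": "-2 0 0 0 0 0;-2 0 0 0 0 0;-2 0 0 0 0 0;-2 0 0 0 0 0;0 0 0 0 0 0;0 0 0 0 0 0;0 0 0 0 0 0;0 0 0 0 0 0"
}}

```text
time: 10.4
ee_pos: [0.6857, 0.0046, 0.4047]
tool_rot: [180.0, -0.0, 171.9]
contact_force: [0.3, 0.5, -0.6]
width: 0.0003
```

```bash
cat >> h.py <<'E'
def lid(d):
    "cover angle from its left outer wall/points behind printer-z>.1: plane fit of edge line of left side"
    P=cloud(d); r=P-O; X=r@ex;Y=r@ey;Z=r[...,2]
    m=(Y>.071)&(Y<.079)&(Z>.10)&(Z<.28)&(X>-.1)&(X<.2)&(d['range_z']>0)
    x=X[m]-.09;z=Z[m]-.09
    # front (underside) boundary per height
    o=[]
    for h in np.arange(.05,.15,.01):
        k=abs(z-h)<.004
        if k.sum()>3: o.append((h,np.percentile(x[k],3)))
    o=np.array(o)
    if len(o)>2:
        f=np.polyfit(o[:,0],o[:,1],1); print('lid n',m.sum(),'theta',np.pi/2+np.arctan(f[0]),'offset',f[1])
E
python3 - <<'E'
from h import *
go(.106,.015,.233); s=grab('side','s10'); lid(s)
cv2.imwrite('pics/s10c.png',cv2.resize(s['frame'][40:240,200:400],None,fx=3,fy=3))
for t in ('s8','s9'): lid(dict(np.load(f'pics/{t}.npz')))
E
```

```text
t 10.4 tip printer 102.27810184885676 14.941093989517784 231.73807046524166 rot [180.    -0.   171.93] F [ 0.25  0.51 -0.63] w 0.00026036923956296087
tool shift mm [-3.7  0.1 -1.3]
lid n 1074 theta 1.7434829212526628 offset -0.001342414930859022
lid n 1141 theta 1.4697178618900866 offset -0.0020443625799102514
lid n 1084 theta 1.7564996164496889 offset -0.002933284863677533
```

View pics/s10c.png

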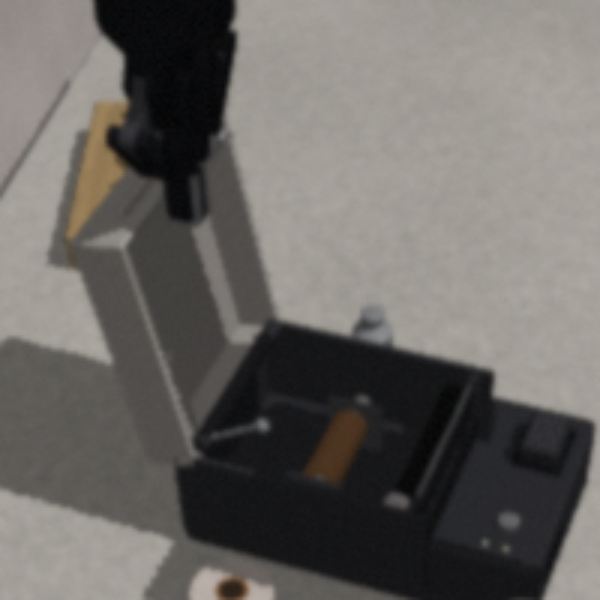

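The cover is lying on its stop, at about 1.74–1.76 rad, with no contact force. I'll withdraw upward first, then forward.

{"op": "play_rows", "data": {
  "targets": "2 0 -3 0 0 0;2 0 -8 0 0 0;2 0 -15 0 0 0;5 0 -20 0 0 0;10 0 -25 0 0 0;15 0 -25 0 0 0;20 0 -10 0 0 0;20 0 0 0 0 0"
}}

```text
time: 11.25
ee_pos: [0.6096, 0.0154, 0.5158]
tool_rot: [180.0, 0.4, 171.9]
contact_force: [0.4, 0.5, 0.2]
width: 0.0001
```

{"op": "play_rows", "data": {
  "targets": "20 0 0 0 0 0;20 0 0 0 0 0;20 0 0 0 0 0;20 0 0 0 0 0;10 0 0 0 0 0;0 0 0 0 0 0;0 0 0 0 0 0;0 0 0 0 0 0"
}}

```text
time: 12.05
ee_pos: [0.5219, 0.0277, 0.5109]
tool_rot: [-180.0, 0.0, 171.9]
contact_force: [-0.2, 0.1, -0.5]
width: 0.0006
```

```bash
python3 - <<'E'
from h import *
go(0,0,.3); s=grab('side','s11'); lid(s); grab('wrist','w11')
f=dict(np.load('pics/side0.npz'))
for n,u,v in [('tab',380,186),('feed',369,214),('jar',374,246),('roll',278,237)]: print(n,px(f,u,v).round(4),px(s,u,v).round(4))
c=grab('scene','c11'); P=cloud(c)
for n,u,v in [('wt',164,290),('roll',323,283),('jar',310,215)]: print(n,px(dict(np.load('pics/scene0.npz')),u,v).round(4),px(c,u,v).round(4))
E
```

```text
t 12.05 tip printer -63.00187721253708 14.907945585208404 337.94175539138746 rot [-1.8000e+02  3.0000e-02  1.7192e+02] F [-0.15  0.07 -0.46] w 0.0006294041187214567
tool shift mm [-63.  -14.9  38. ]
lid n 1090 theta 1.7386343982924801 offset -0.001305464889626291
tab [ 0.46   -0.0057  0.0822] [ 0.46  -0.007  0.081]
feed [0.471  0.0623 0.0697] [0.471  0.0629 0.0703]
jar [0.4506 0.1324 0.0613] [0.4506 0.1325 0.0615]
roll [0.631 0.145 0.058] [0.6314 0.1441 0.0569]
wt [ 0.6105 -0.1487  0.0528] [ 0.6115 -0.1483  0.054 ]
roll [0.6344 0.1392 0.0601] [0.633  0.1393 0.0584]
jar [0.4545 0.1336 0.062 ] [0.457  0.1334 0.0643]
```

View pics/s11.png

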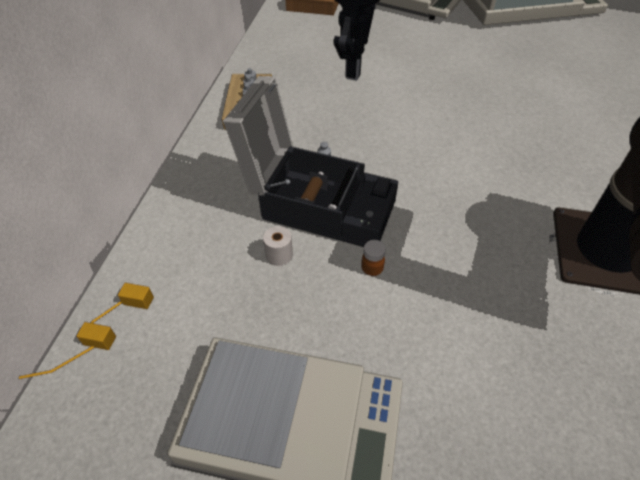

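View pics/c11.png

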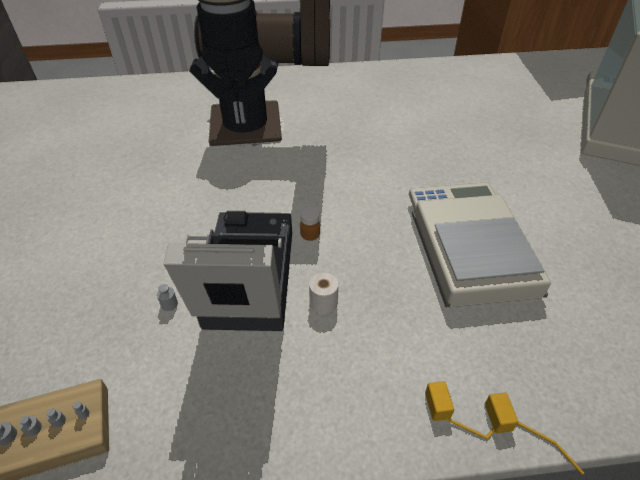

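Both views show the cover fully open and the arm clear, with everything else where it was.

```bash
python3 -c "
from plant import ctrl
print(ctrl.job_done())"
```

```text
the job is handed in; nothing more can be done
None
```

I pressed the release tab with the closed fingertips and the cover sprang up. I then pushed its front edge back in small steps until it rested on its stop, lifted clear, and handed the job in at about 12 s of the 48 s allowed. No verdict was reported.

- **Cover:** it measured about 1.74 rad in the side camera (needs above 1.66) and stayed there after the arm withdrew.
- **Tab and feed key:** the tab was back at about 81–82 mm, its rest height. The feed key was at about 70 mm, its unpressed height.
- **Surroundings:** the printer, roll, weight and jar were within about 3 mm of their starting readings, which is about camera noise. The balance was never approached.
- **Forces:** the readings between moves stayed below about 5 N and were about 0 N at the end.

None of the final checks failed or disagreed.

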